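# Cork ring and round-bottom flask on the balance

### The job

Get the round-bottom flask standing on the balance for weighing. First lay the larger of the two cork rings flat in the middle of the balance pan and let go of it; then lift the flask out of its white dish and stand it upright in that ring, setting it down gently - it is glass, so do not drop it or press it down hard. Do not disturb the smaller ring, the brown bottle or the beaker.

Things in the scene. Friction and masses are not known exactly. Their poses are not given: they have to be found in the camera images.
- pan_centre (a point): Top-loading laboratory balance, fixed to the bench: a low white housing 235 mm long (its x) by 200 mm wide (its y) and 46 mm high, with a grey display panel at its front (-x) end; above it a flat round stainless-steel pan, 160 mm in diameter. This point is the centre of the pan's upper face, 66 mm above the bench; it lies 30 mm behind (+x of) the middle of the housing. z is up, x points to the back of the balance. The pan does not sink.
- ring_large_centre (a point): The larger cork ring (flask support), loose, lying flat on the bench: 110 mm outside diameter, straight round hole of 60 mm right through, 30 mm thick, so the cork wall is 25 mm wide; about 50 g. This point is the ring's centre, in the middle of the hole, half-way up (15 mm above its underside). z is the ring's axis. It and the small ring and the dish swap places from one start to the next.
- ring_small_centre (a point): The smaller cork ring, loose, lying flat on the bench: 80 mm outside diameter, 32 mm hole, 30 mm thick. This point is its centre, half-way up. Too small for this flask; to be left alone.
- flask_bulb (a point): Empty clear glass round-bottom flask, loose, 145 mm high, about 130 g, standing upright in the white dish with its bulb resting on the dish's rim. The bulb is a sphere 85 mm in diameter. This point is the bulb's centre, on the flask's axis, 42.5 mm above its lowest point; z is the axis, towards the mouth. In the dish it is about 71 mm above the bench. Resting in the larger ring, the bulb's centre is 30 mm above the ring's top face and its lowest point 18 mm above the pan.
- flask_neck (a point): A point on the same flask's axis in the neck, 120 mm above its lowest point (77.5 mm above the bulb's centre, 25 mm below the mouth). Here the neck is a straight cylinder about 30 mm in diameter; it runs from the bulb (85 mm above the lowest point) to a thicker rim, 33 mm in diameter, at 141 to 145 mm.
- dish: Low round white plastic dish, loose, 80 mm in diameter (86 mm over its rim), 50 mm high, 3 mm wall, in which the flask stands at the start. Origin at the centre of its underside.
- bottle: Brown glass reagent bottle, closed, loose, 75 mm in diameter and 165 mm high. Origin at the centre of its underside. To be left alone.
- beaker: Empty clear glass beaker, loose, 70 mm in diameter and 95 mm high. Origin at the centre of its underside. To be left alone.
- flask: The flask itself: origin at its lowest point, z along its axis to the mouth.
- ring_large: The larger cork ring itself: origin at the centre of its underside.
- balance: The balance itself: origin under the middle of its housing, on the bench.
There are look-alikes about, which are no part of the job. What is shaped like the flask but blue or purple is not meant.

How it is judged:
By the outcome, as a careful person would: the job done as asked, in the order asked, and still so for the second after the job is handed in, with the robot touching nothing.
It also fails if it takes over 58 s, if anything falls off the work surface, if the arm or the gripper's body presses on something with over 40 N, if the wrist force passes 120 N, or if a joint passes its speed limit or range.

### The arm

A 6-joint arm with a two-finger parallel gripper is mounted at the origin on the work surface. World frame = base frame: x ahead of the robot, y to its left, z up, the work surface at z = 0. Lengths are in m, angles in rad, forces in N, time in s.
With the tool pointing down it reaches from about 0.425 to 0.95 m from the base axis. Payload 3.5 kg.
Tool frame: the origin (TCP) lies between the finger pads; the fingertips stand 14 mm ahead of it and the grasp point (between the pads) lies 5 mm behind it; z points along the fingers, y is the line along which they close (so a half turn about z gives the same grasp; the last joint's range is limited). The gripper opens to 85 mm and grips with 20 to 120 N. Pads are 22 mm wide; open, the fingers measure 114 mm over their backs; the gripper's body (76 mm by 85 mm) begins 54 mm behind the grasp point. The pads swing forward as they close: fully open they stand 13 mm farther back than shut.
Start: joints at [1.129, 0.286, 1.577, -0, 1.279, -0.15], TCP at [0.194, 0.646, 0.245] pointing down, gripper open.
Joint ranges: [-2.77, 2.77], [-0.9, 2.22], [0.21, 2.48], [-1.53, 4.67], [0.24, 2.81], [-2.84, 2.84]. Speed limits (rad/s): [2.79, 2.79, 3.14, 3.14, 3.14, 3.14].

### API

Orientations are given as a unit quaternion [x, y, z, w].
In Python, from plant import * gives the robot as it stands.
- The arm moves only by the tool step_arm, never from a script. Its argument "commands" is a list of rows, each an object of numbers: "gripper": the gripper's target within -1 to 1 (shut at 1, half-way at 0, fully open at -1); "x", "y", "z": the shift along the tool's x, y, z in mm; "spin": the turn about the tool's z in degrees. A call has exactly 10 rows; each row shifts and turns the commanded pose from where the row before left it, along the tool's axes as they then stand; what a row does not reach is not made up. A row lasts 1/10 s, in which the tool goes at most 50 mm and 8.59 degrees, less where a joint would pass 70% of its speed; a pose out of reach is approached as far as the arm can. A call with a gripper value outside its range is refused whole. The fingers move at their own pace and stop on an object; "force" is the grip in N (left out, the last holds). Time passes only in rows, so rows that do not move let the fingers close, or fill a call up. It gives the time, the measured TCP pose, the force, the opening and the grip force at its end, in the units of the state.
- get_state(): the state, without advancing time (a new reading comes with each control period).
- read_camera(name): name is "side" or "top" or "wrist"; returns a dict with "color" (400x640x3 uint8, red, green, blue), "z_map" (400x640 float32, m along the optical axis (not along the pixel's ray), 0 where there is no reading), "fx", "fy", "cx", "cy" (pixels), "distortion" ([k1, k2, p1, p2, k3] as OpenCV has them; the pictures are not rectified), "eye" and "attitude" of the camera in the world; the wrist camera has in their place "mount" (4x4, takes a point from camera to tool coordinates, whose origin is the TCP and whose axes are the flange's). Camera axes: x right, y up, looking along -z (the intrinsics and any distortion apply to the point x, -y, -z); pixel columns grow to the right and rows downward; lengths in m; the calibration is good to about 2 mm. A picture is of the moment at which its call begins: read the wrist's pose just before it.
- sign_off(): hands the job in; it is judged then, once.
The state is a dict: "time": time; "qpos": joint angles; "dq": joint speeds; "joint_efforts": joint torques, N m; "eef_pos": TCP position; "tcp_rot": TCP orientation; "contact_force": force on the tool from outside, world axes, zero at the start; "wrist_torque": the same for the moment, N m; "opening": opening from 0.0 (shut) to 1.0 (fully open); "finger_force": force on a finger pad.
Only numpy, scipy, OpenCV 4.12 (cv2) and the standard library are available. Lean on these libraries where they do the work, as an engineer would, in place of code of your own. Each camera call takes 0.05 s, during which the arm holds its last target. There are 200 camera calls.

## Working session

There is one attempt and no reset: what is moved stays moved. The work goes in short steps, Python scripts to look and compute and a tool call to move; the robot and the scene stay as the last step left them, time stands still between calls to the robot, and variables do not carry over. Pictures are saved under pics/ and viewed, at most 12 in all, crops included, and the job is handed in when it is done.

Besides the shell and the picture viewer there is one more tool, called as a command line: name --argument value ..., lists and objects as JSON in quotes. step_arm: Moves the arm, as the interface text tells. Its arguments: {"type":"object","properties":{"commands":{"type":"array"},"force":{"type":"number"}},"required":["commands"]}

```bash
mkdir -p pics; ls
cat > h.py <<'E'
from plant import *
import numpy as np, cv2
from scipy.spatial.transform import Rotation as R
def rot(a):
    a=np.array(a,float)
    return a if a.shape==(3,3) else (a[:3,:3] if a.shape==(4,4) else R.from_quat(a).as_matrix())
def look(name):
    s=get_state(); c=read_camera(name)
    if name=='wrist':
        T=np.eye(4);T[:3,:3]=rot(s['tcp_rot']);T[:3,3]=s['eef_pos'];M=T@np.array(c['mount'])
    else:
        M=np.eye(4);M[:3,:3]=rot(c['attitude']);M[:3,3]=c['eye']
    c['M']=M; return c
def ray(c,u,v):
    K=np.array([[c['fx'],0,c['cx']],[0,c['fy'],c['cy']],[0,0,1]],float)
    p=cv2.undistortPoints(np.array([[[u,v]]],float),K,np.array(c['distortion'],float))[0,0]
    return c['M'][:3,3],c['M'][:3,:3]@np.array([p[0],-p[1],-1.])
def atz(c,u,v,z):
    o,d=ray(c,u,v); return o+d*(z-o[2])/d[2]
def cloud(c):
    K=np.array([[c['fx'],0,c['cx']],[0,c['fy'],c['cy']],[0,0,1]],float)
    h,w=c['z_map'].shape;vv,uu=np.mgrid[:h,:w]
    p=cv2.undistortPoints(np.stack([uu,vv],-1).reshape(-1,1,2).astype(float),K,np.array(c['distortion'],float))[:,0]
    z=c['z_map'].reshape(-1,1)
    P=np.hstack([p[:,:1]*z,-p[:,1:]*z,-z])@c['M'][:3,:3].T+c['M'][:3,3]
    P[z[:,0]==0]=np.nan
    return P.reshape(h,w,3)
def save(c,fn,crop=None,k=1):
    im=c['color'][...,::-1]
    if crop: a,b,x,y=crop; im=im[b:y,a:x]
    cv2.imwrite('pics/'+fn,cv2.resize(im,None,fx=k,fy=k,interpolation=cv2.INTER_CUBIC))
E
python3 - <<'E'
from h import *
import pickle
s=get_state();print(s)
for n in('top','side'):
    c=look(n);save(c,n+'1.png');pickle.dump(c,open(n+'.pkl','wb'));print(n,c['M'].round(3).tolist(),c['fx'],c['distortion'])
E
```

```text
pics
{'time': 0.0, 'qpos': array([ 1.12901994e+00,  2.87183572e-01,  1.57816651e+00, -1.49843615e-05,
        1.27865159e+00, -1.49999120e-01]), 'dq': array([-6.05153928e-04, -1.50081617e-03, -1.94998496e-04, -8.40039097e-04,
       -3.02957949e-05, -1.80269359e-04]), 'joint_efforts': array([ 5.07857603e-04, -4.05966103e+01, -2.92635280e+01, -9.47395438e-05,
        5.76620630e-03,  6.82795132e-06]), 'eef_pos': array([0.19386789, 0.64590001, 0.24394091]), 'tcp_rot': array([ 1.45369433e-01,  9.89376711e-01, -1.15425771e-03, -3.44361586e-04]), 'contact_force': array([ 0.14397889, -0.19473252,  0.04815642]), 'wrist_torque': array([-0.0032404 ,  0.04611189, -0.01288751]), 'finger_force': 0.0, 'opening': 0.9987374586639635}
top [[-0.014, 0.996, -0.087, 0.477], [-1.0, -0.013, 0.015, -0.062], [0.014, 0.087, 0.996, 1.412], [0.0, 0.0, 0.0, 1.0]] 392.0950161521004 [-0.04961672  0.          0.          0.          0.        ]
side [[-0.987, 0.101, -0.127, 0.429], [-0.162, -0.58, 0.798, 0.937], [0.006, 0.809, 0.588, 0.876], [0.0, 0.0, 0.0, 1.0]] 408.0613271124221 [0.02695445 0.         0.         0.         0.        ]
```

View pics/top1.png

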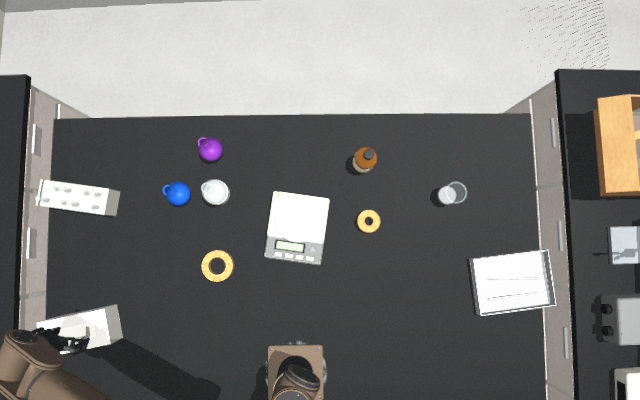

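View pics/side1.png

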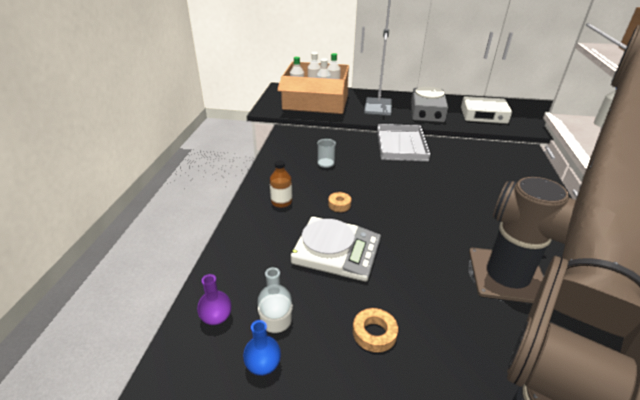

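The top view shows the clear flask in its white dish at (214,192). It could be confused with the blue flask at (177,193) or the purple one at (210,149). The large ring is at (217,266), the small ring at (369,221) and the balance at (297,228), with the bottle and beaker to the right. In the side view the clear flask is at (273,305), the large ring at (376,330) and the pan at (329,237).

Run:
```python
from h import *
import pickle
t=pickle.load(open('top.pkl','rb'));s=pickle.load(open('side.pkl','rb'))
for n,c in(('top',t),('side',s)):
    P=cloud(c);c['P']=P
    hsv=cv2.cvtColor(c['color'],cv2.COLOR_RGB2HSV)
    z=P[...,2];x=P[...,0];y=P[...,1]
    # large ring
    def fit(m,lab):
        q=P[m]
        if len(q)<5:print(n,lab,len(q));return
        (cx,cy),r=cv2.minEnclosingCircle(q[:,:2].astype(np.float32))
        print(n,lab,len(q),'med',np.median(q,0).round(4),'mec',round(cx,4),round(cy,4),round(r,4))
    box=(slice(None),)
    a=atz(t,217,266,.03)
    fit((abs(x-a[0])<.08)&(abs(y-a[1])<.08)&(z>.024)&(z<.036),'ringL')
    b=atz(t,297,228,.06)
    fit((np.hypot(x-b[0],y-b[1])<.16)&(z>.061)&(z<.075),'pan')
    for uv,l in(((214,192),'flask'),((177,193),'blue'),((210,149),'purple')):
        f=atz(t,*uv,.07); print(l,f.round(3))
        fit((np.hypot(x-f[0],y-f[1])<.07)&(z>.04),l)
for l,u,v,h in(('ringS',369,221,.03),('bottle',366,158,.1),('beaker',450,194,.05)): print(l,atz(t,u,v,h).round(3))
save(t,'t2.png',(150,130,350,290),4)
save(s,'s2.png',(190,190,410,390),3)
```

```text
top ringL 553 med [0.3737 0.2683 0.03  ] mec 0.375 0.2669 0.0561
top pan 1645 med [ 0.5353 -0.0164  0.0666] mec 0.5359 -0.0163 0.08
flask [0.629 0.268 0.07 ]
top flask 538 med [0.627  0.2557 0.1004] mec 0.6326 0.2662 0.0427
blue [0.627 0.396 0.07 ]
top blue 482 med [0.6263 0.3902 0.0742] mec 0.6297 0.4003 0.0424
purple [0.78  0.284 0.07 ]
top purple 482 med [0.7764 0.2788 0.0741] mec 0.7846 0.2877 0.0425
side ringL 967 med [0.3767 0.2767 0.0305] mec 0.3772 0.27 0.0565
side pan 1425 med [ 0.5379 -0.0088  0.0684] mec 0.5383 -0.0149 0.083
flask [0.629 0.268 0.07 ]
side flask 1280 med [0.6296 0.2885 0.0991] mec 0.6346 0.2755 0.0417
blue [0.627 0.396 0.07 ]
side blue 1290 med [0.6273 0.4192 0.0753] mec 0.6322 0.4081 0.0416
purple [0.78  0.284 0.07 ]
side purple 1039 med [0.7808 0.3069 0.0749] mec 0.7879 0.2951 0.0418
ringS [ 0.524 -0.269  0.03 ]
bottle [ 0.735 -0.254  0.1  ]
beaker [ 0.614 -0.556  0.05 ]
```

View pics/t2.png

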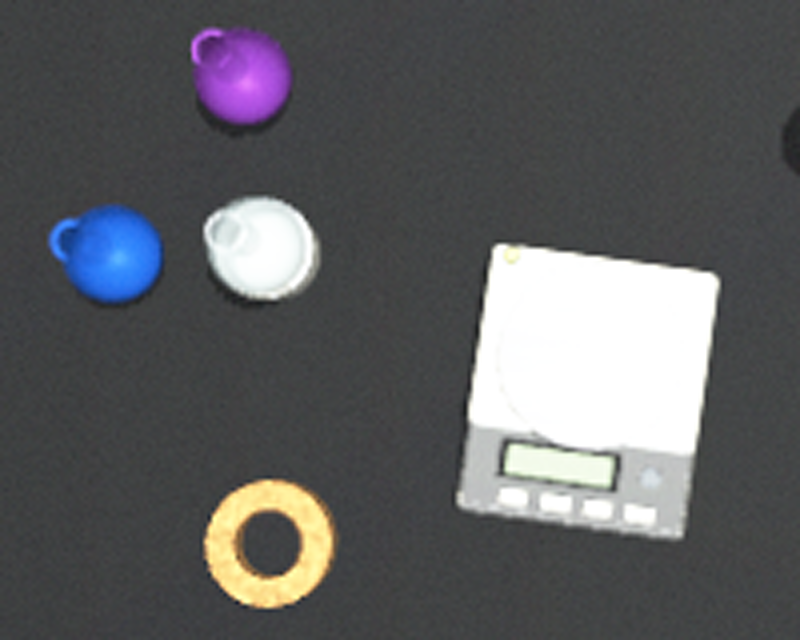

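View pics/s2.png

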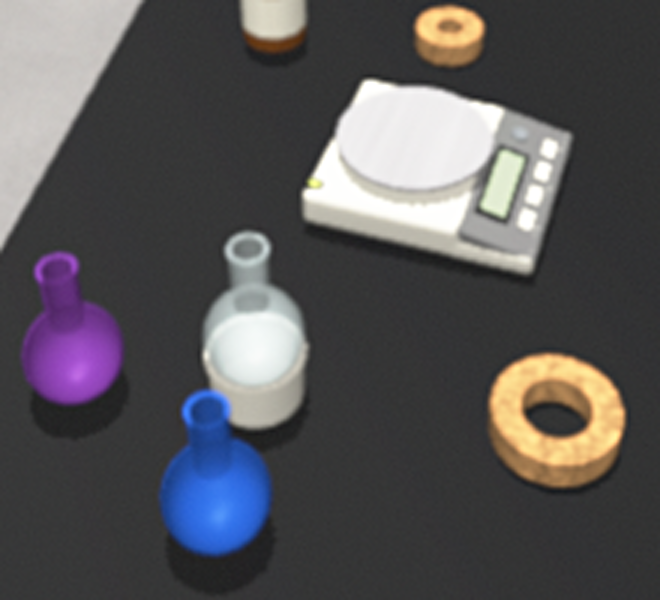

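The crops confirm my choice: the clear flask is the one standing in the white dish, at about (0.632, 0.268). The blue and purple ones stand straight on the bench. The large ring is at about (0.376, 0.268) and the pan centre at about (0.537, -0.016). I'll grip the ring's wall on its +y side, along the tool's closing line.

step_arm --commands '[{"gripper":-1,"x":-28,"y":-27,"z":13},{"gripper":-1,"x":-28,"y":-27,"z":13},{"gripper":-1,"x":-28,"y":-27,"z":13},{"gripper":-1,"x":-28,"y":-27,"z":13},{"gripper":-1,"x":-28,"y":-27,"z":13},{"gripper":-1,"x":-28,"y":-27,"z":13},{"gripper":-1,"x":-28,"y":-27,"z":13},{"gripper":-1,"x":-28,"y":-27,"z":13},{"gripper":-1,"x":-28,"y":-27,"z":13},{"gripper":-1,"x":-28,"y":-24,"z":13}]' --force 40

```text
invalid input
```

```bash
cat >> h.py <<'E'
def delta(t,s=None):
    s=s or get_state(); return (rot(s['tcp_rot']).T@(np.array(t)-s['eef_pos'])*1000).round(1)
E
python3 - <<'E'
from h import *
c=look('wrist');s=get_state();print(s['eef_pos'],s['tcp_rot'],s['opening'])
save(c,'w1.png')
P=cloud(c);x,y,z=P[...,0],P[...,1],P[...,2]
m=(abs(x-.376)<.075)&(abs(y-.268)<.075)&(z>.024)&(z<.036)
q=P[m]; print(len(q),cv2.minEnclosingCircle(q[:,:2].astype(np.float32)),np.median(z[m]))
# circle fit of hue mask edges
hsv=cv2.cvtColor(c['color'],cv2.COLOR_RGB2HSV)
print(rot(s['tcp_rot']).round(3).tolist())
E
```

```text
[0.19392367 0.64604808 0.24423007] [ 1.45364065e-01  9.89377814e-01 -8.69255964e-04 -2.71709774e-04] 1.002748397732695
4 ((0.4227805435657501, 0.2954806089401245), 0.0019822886679321527) 0.029743893807564648
[[-0.958, 0.288, -0.001], [0.288, 0.958, -0.002], [0.0, -0.002, -1.0]]
```

View pics/w1.png

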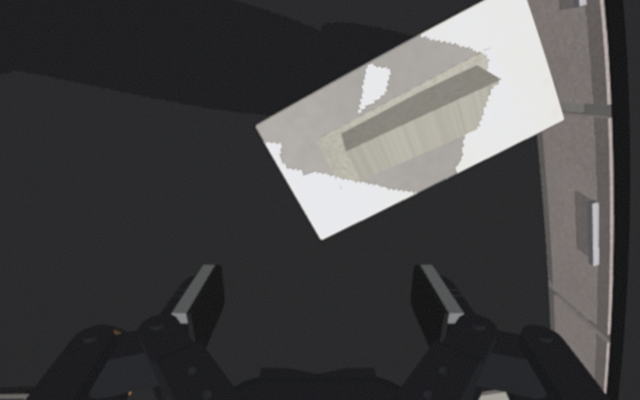

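The arm has not moved, so the wrist view shows only the fingers and a white box. The move was refused as invalid, probably because each row needs every key. I'll add spin.

step_arm --commands '[{"gripper":-1,"x":-28,"y":-27,"z":13,"spin":0},{"gripper":-1,"x":-28,"y":-27,"z":13,"spin":0},{"gripper":-1,"x":-28,"y":-27,"z":13,"spin":0},{"gripper":-1,"x":-28,"y":-27,"z":13,"spin":0},{"gripper":-1,"x":-28,"y":-27,"z":13,"spin":0},{"gripper":-1,"x":-28,"y":-27,"z":13,"spin":0},{"gripper":-1,"x":-28,"y":-27,"z":13,"spin":0},{"gripper":-1,"x":-28,"y":-27,"z":13,"spin":0},{"gripper":-1,"x":-28,"y":-27,"z":13,"spin":0},{"gripper":-1,"x":-28,"y":-24,"z":13,"spin":0}]' --force 40

```text
time: 1.15
eef_pos: [0.3857, 0.3086, 0.1147]
tcp_rot: [0.145, 0.989, -0.0, -0.0]
contact_force: [1.3, 0.4, 0.4]
opening: 1.0
finger_force: 0.0
```

Run:
```python
from h import *
c=look('wrist');s=get_state();print(s['eef_pos'],s['time'])
save(c,'w2.png')
P=cloud(c);x,y,z=P[...,0],P[...,1],P[...,2]
m=(abs(x-.376)<.075)&(abs(y-.268)<.075)&(z>.024)&(z<.036)
q=P[m]; print(len(q),cv2.minEnclosingCircle(q[:,:2].astype(np.float32)),np.median(z[m]))
# inner/outer circle fit via pixel contours of cork colour projected to z=.03
hsv=cv2.cvtColor(c['color'],cv2.COLOR_RGB2HSV)
k=((hsv[...,0]>8)&(hsv[...,0]<30)&(hsv[...,1]>70)&(hsv[...,2]>90)).astype(np.uint8)
print(k.sum(),cv2.boundingRect(k))
for r in (.3,.376): pass
from scipy.optimize import least_squares
rr=lambda p:np.clip(np.abs(np.hypot(q[:,0]-p[0],q[:,1]-p[1])-.0425)-.0125,0,None)
print(least_squares(rr,[.376,.268]).x)
```

```text
[0.38698946 0.30470787 0.11246828] 1.2
12989 ((0.3754013776779175, 0.26989129185676575), 0.05538186803460121) 0.030263374341117727
12354 (181, 135, 159, 154)
[0.37509649 0.27008058]
```

View pics/w2.png

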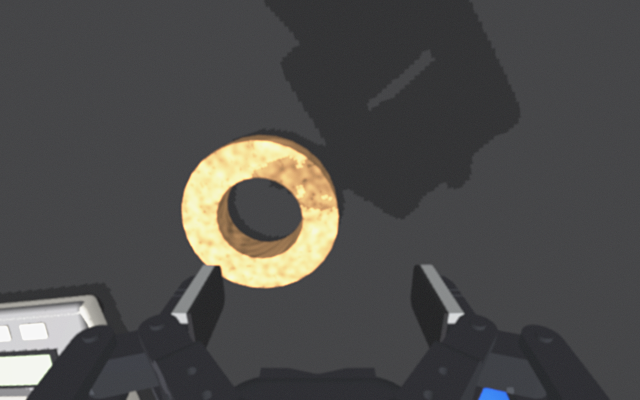

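The wrist view shows the large ring at (260,212), to the left of the fingers. Its centre fits to (0.3755, 0.269), so I go 5 mm in y and down onto the wall.

step_arm --commands '[{"gripper":-1,"x":1,"y":5,"z":10,"spin":0},{"gripper":-1,"x":0,"y":0,"z":20,"spin":0},{"gripper":-1,"x":0,"y":0,"z":25,"spin":0},{"gripper":-1,"x":0,"y":0,"z":20,"spin":0},{"gripper":-1,"x":0,"y":0,"z":13,"spin":0},{"gripper":-1,"x":0,"y":0,"z":5,"spin":0},{"gripper":-0.2,"x":0,"y":0,"z":0,"spin":0},{"gripper":0.2,"x":0,"y":0,"z":0,"spin":0},{"gripper":0.6,"x":0,"y":0,"z":0,"spin":0},{"gripper":1,"x":0,"y":0,"z":0,"spin":0}]' --force 30

```text
time: 2.2
eef_pos: [0.3866, 0.3155, 0.0233]
tcp_rot: [0.145, 0.989, 0.0, 0.001]
contact_force: [-0.4, -0.9, 1.3]
opening: 0.333
finger_force: 0.5
```

step_arm --commands '[{"gripper":1,"x":0,"y":0,"z":0,"spin":0},{"gripper":1,"x":0,"y":0,"z":0,"spin":0},{"gripper":1,"x":0,"y":0,"z":0,"spin":0},{"gripper":1,"x":0,"y":0,"z":0,"spin":0},{"gripper":1,"x":0,"y":0,"z":0,"spin":0},{"gripper":1,"x":0,"y":0,"z":0,"spin":0},{"gripper":1,"x":0,"y":0,"z":0,"spin":0},{"gripper":1,"x":0,"y":0,"z":0,"spin":0},{"gripper":1,"x":0,"y":0,"z":0,"spin":0},{"gripper":1,"x":0,"y":0,"z":0,"spin":0}]'

```text
time: 3.2
eef_pos: [0.3869, 0.3156, 0.0234]
tcp_rot: [0.145, 0.989, 0.001, 0.001]
contact_force: [-0.6, -0.7, 5.8]
opening: 0.307
finger_force: 28.0
```

step_arm --commands '[{"gripper":1,"x":0,"y":0,"z":-4,"spin":0},{"gripper":1,"x":0,"y":0,"z":-10,"spin":0},{"gripper":1,"x":0,"y":0,"z":-18,"spin":0},{"gripper":1,"x":0,"y":0,"z":-25,"spin":0},{"gripper":1,"x":0,"y":0,"z":-25,"spin":0},{"gripper":1,"x":0,"y":0,"z":-18,"spin":0},{"gripper":1,"x":0,"y":0,"z":-10,"spin":0},{"gripper":1,"x":0,"y":0,"z":0,"spin":0},{"gripper":1,"x":0,"y":0,"z":0,"spin":0},{"gripper":1,"x":0,"y":0,"z":0,"spin":0}]'

```text
time: 4.2
eef_pos: [0.3851, 0.3148, 0.1309]
tcp_rot: [0.145, 0.989, -0.001, -0.001]
contact_force: [0.3, -0.4, -0.6]
opening: 0.304
finger_force: 27.6
```

Run:
```python
from h import *
from scipy.optimize import least_squares
c=look('wrist');s=get_state();print(s['eef_pos'],s['finger_force'],s['opening'])
P=cloud(c)
hsv=cv2.cvtColor(c['color'],cv2.COLOR_RGB2HSV)
k=(hsv[...,0]>8)&(hsv[...,0]<30)&(hsv[...,1]>70)&(P[...,2]>.06)
q=P[k];print(len(q),np.percentile(q[:,2],[2,25,50,75,98]))
T=rot(s['tcp_rot']);L=(q-s['eef_pos'])@T
f=lambda p:p[0]*L[:,0]+p[1]*L[:,1]+p[2]-L[:,2]
pl=least_squares(f,[0,0,0],loss='soft_l1',f_scale=.002).x;print('plane tool',pl)
t=abs(f(pl))<.004;Q=L[t]
rr=lambda p:np.clip(np.abs(np.hypot(Q[:,0]-p[0],Q[:,1]-p[1])-.0425)-.0125,0,None)
o=least_squares(rr,[0,-.042]);print('ring in tool',o.x,o.cost)
pan=np.array([.537,-.0155]);off=T[:2,:2]@o.x;print('tcp tgt',pan-off,'delta tool',delta([*(pan-off),s['eef_pos'][2]],s))
print('mec tool',cv2.minEnclosingCircle(Q[:,:2].astype(np.float32)))
```

```text
[0.38515523 0.3148216  0.13092459] 27.579944067110773 0.3095098428119409
28430 [0.11337903 0.13708062 0.13771167 0.13818614 0.13937247]
plane tool [ 0.00140322 -0.0016091  -0.00650885]
ring in tool [-0.00057592 -0.04139986] 1.246259367622637e-05
tcp tgt [0.54836028 0.0243148 ] delta tool [-239.9 -231.3   -0. ]
mec tool ((-0.0007233520736917853, -0.04144465550780296), 0.05532071366906166)
```

The ring is held level, with its centre 41.4 mm from the grasp line in tool -y. Next I carry it over the pan.

step_arm --commands '[{"gripper":1,"x":-10,"y":-10,"z":0,"spin":0},{"gripper":1,"x":-24,"y":-23,"z":0,"spin":0},{"gripper":1,"x":-32,"y":-31,"z":0,"spin":0},{"gripper":1,"x":-34,"y":-33,"z":0,"spin":0},{"gripper":1,"x":-34,"y":-33,"z":0,"spin":0},{"gripper":1,"x":-34,"y":-32,"z":0,"spin":0},{"gripper":1,"x":-32,"y":-31,"z":0,"spin":0},{"gripper":1,"x":-25,"y":-24,"z":0,"spin":0},{"gripper":1,"x":-10,"y":-10,"z":0,"spin":0},{"gripper":1,"x":-5,"y":-4,"z":0,"spin":0}]'

```text
time: 5.25
eef_pos: [0.5495, 0.0233, 0.1317]
tcp_rot: [0.147, 0.989, 0.0, -0.001]
contact_force: [0.1, -0.3, -1.7]
opening: 0.306
finger_force: 27.9
```

step_arm --commands '[{"gripper":1,"x":0,"y":0,"z":0,"spin":0},{"gripper":1,"x":0,"y":0,"z":5,"spin":0},{"gripper":1,"x":0,"y":0,"z":10,"spin":0},{"gripper":1,"x":0,"y":0,"z":10,"spin":0},{"gripper":1,"x":0,"y":0,"z":5,"spin":0},{"gripper":1,"x":0,"y":0,"z":0,"spin":0},{"gripper":1,"x":0,"y":0,"z":0,"spin":0},{"gripper":1,"x":0,"y":0,"z":0,"spin":0},{"gripper":1,"x":0,"y":0,"z":0,"spin":0},{"gripper":1,"x":0,"y":0,"z":0,"spin":0}]'

```text
time: 6.25
eef_pos: [0.5497, 0.0249, 0.1027]
tcp_rot: [0.145, 0.989, -0.0, 0.0]
contact_force: [-0.1, -0.9, -0.3]
opening: 0.309
finger_force: 27.9
```

Run:
```python
from h import *
s=get_state();c=look('wrist');print(s['eef_pos'],s['tcp_rot'],s['contact_force'],delta([.5484,.0243,.0905],s))
P=cloud(c);x,y,z=P[...,0],P[...,1],P[...,2]
m=(abs(x-.536)<.1)&(abs(y+.016)<.1)&(z>.061)&(z<.073);q=P[m]
print(len(q),cv2.minEnclosingCircle(q[:,:2].astype(np.float32)),np.median(q[:,2]))
```

```text
[0.54965653 0.0249085  0.10273488] [ 1.45425677e-01  9.89369099e-01 -1.37394556e-05  3.97244871e-04] [-0.1000453  -0.87361023 -0.26484528] [ 1.  -0.9 12.2]
25081 ((0.5340171456336975, -0.015432232990860939), 0.08002858608961105) 0.06639268595840755
```

The wrist view puts the pan centre at (0.534, -0.015), so I nudge the ring 2 mm, lower it and release.

step_arm --commands '[{"gripper":1,"x":2,"y":-1,"z":3,"spin":0},{"gripper":1,"x":0,"y":0,"z":3,"spin":0},{"gripper":1,"x":0,"y":0,"z":2,"spin":0},{"gripper":1,"x":0,"y":0,"z":2,"spin":0},{"gripper":1,"x":0,"y":0,"z":1,"spin":0},{"gripper":1,"x":0,"y":0,"z":1,"spin":0},{"gripper":1,"x":0,"y":0,"z":0,"spin":0},{"gripper":1,"x":0,"y":0,"z":0,"spin":0},{"gripper":1,"x":0,"y":0,"z":0,"spin":0},{"gripper":1,"x":0,"y":0,"z":0,"spin":0}]'

```text
time: 7.3
eef_pos: [0.5473, 0.0246, 0.0904]
tcp_rot: [0.145, 0.989, 0.0, 0.0]
contact_force: [0.0, 0.1, -0.3]
opening: 0.312
finger_force: 27.9
```

step_arm --commands '[{"gripper":0.2,"x":0,"y":0,"z":0,"spin":0},{"gripper":0.0,"x":0,"y":0,"z":0,"spin":0},{"gripper":-0.2,"x":0,"y":0,"z":0,"spin":0},{"gripper":-0.3,"x":0,"y":0,"z":0,"spin":0},{"gripper":-0.3,"x":0,"y":0,"z":0,"spin":0},{"gripper":-0.3,"x":0,"y":0,"z":-5,"spin":0},{"gripper":-0.3,"x":0,"y":0,"z":-15,"spin":0},{"gripper":-0.3,"x":0,"y":0,"z":-30,"spin":0},{"gripper":-0.3,"x":0,"y":0,"z":-40,"spin":0},{"gripper":-0.3,"x":0,"y":0,"z":-40,"spin":0}]'

```text
time: 8.3
eef_pos: [0.547, 0.0247, 0.2227]
tcp_rot: [0.145, 0.989, -0.0, 0.0]
contact_force: [0.8, 0.3, -0.0]
opening: 0.65
finger_force: 0.0
```

Run:
```python
from h import *
from scipy.optimize import least_squares
c=look('wrist');s=get_state();print(s['eef_pos'],s['opening'],s['time'])
save(c,'w3.png')
P=cloud(c);x,y,z=P[...,0],P[...,1],P[...,2]
m=(abs(x-.536)<.09)&(abs(y+.016)<.09)&(z>.088)&(z<.105);q=P[m]
print('ring',len(q),cv2.minEnclosingCircle(q[:,:2].astype(np.float32)),np.percentile(q[:,2],[2,50,98]))
rr=lambda p:np.clip(np.abs(np.hypot(q[:,0]-p[0],q[:,1]-p[1])-.0425)-.0125,0,None)
print(least_squares(rr,[.536,-.016],loss='soft_l1',f_scale=.001).x)
m=(abs(x-.536)<.1)&(abs(y+.016)<.1)&(z>.061)&(z<.073);q=P[m]
print('pan',len(q),cv2.minEnclosingCircle(q[:,:2].astype(np.float32)),np.median(q[:,2]))
```

```text
[0.55100711 0.02425949 0.23162511] 0.6467292074462992 8.35
ring 9713 ((0.5350919961929321, -0.014777788892388344), 0.0553983710706234) [0.09139307 0.09625283 0.09768637]
[ 0.53444855 -0.01483225]
pan 12828 ((0.5349247455596924, -0.015671178698539734), 0.08048561960458755) 0.06638071383516145
```

View pics/w3.png

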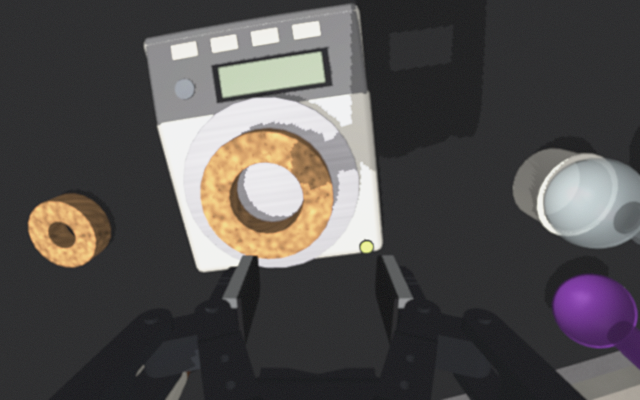

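The wrist view shows the ring flat at (268,193) and concentric with the pan to within about 1 mm. The flask is at right, near (590,200). I move above it to measure.

step_arm --commands '[{"gripper":-0.3,"x":0,"y":5,"z":-20,"spin":0},{"gripper":-0.3,"x":-1,"y":20,"z":-20,"spin":0},{"gripper":-0.3,"x":-2,"y":35,"z":-10,"spin":0},{"gripper":-0.3,"x":-2,"y":40,"z":-10,"spin":0},{"gripper":-0.3,"x":-2,"y":40,"z":0,"spin":0},{"gripper":-0.3,"x":-2,"y":40,"z":0,"spin":0},{"gripper":-0.3,"x":-2,"y":37,"z":0,"spin":0},{"gripper":-0.3,"x":-1,"y":25,"z":0,"spin":0},{"gripper":-0.3,"x":0,"y":15,"z":0,"spin":0},{"gripper":-0.3,"x":0,"y":0,"z":0,"spin":0}]'

```text
time: 9.35
eef_pos: [0.6327, 0.2687, 0.2808]
tcp_rot: [0.144, 0.99, 0.0, 0.0]
contact_force: [0.1, -0.2, 0.2]
opening: 0.65
finger_force: 0.0
```

step_arm --commands '[{"gripper":-0.3,"x":0,"y":0,"z":0,"spin":0},{"gripper":-0.3,"x":0,"y":0,"z":0,"spin":0},{"gripper":-0.3,"x":0,"y":0,"z":0,"spin":0},{"gripper":-0.3,"x":0,"y":0,"z":0,"spin":0},{"gripper":-0.3,"x":0,"y":0,"z":0,"spin":0},{"gripper":-0.3,"x":0,"y":0,"z":0,"spin":0},{"gripper":-0.3,"x":0,"y":0,"z":0,"spin":0},{"gripper":-0.3,"x":0,"y":0,"z":0,"spin":0},{"gripper":-0.3,"x":0,"y":0,"z":0,"spin":0},{"gripper":-0.3,"x":0,"y":0,"z":0,"spin":0}]'

```text
time: 10.35
eef_pos: [0.6326, 0.2674, 0.2803]
tcp_rot: [0.145, 0.989, -0.0, -0.0]
contact_force: [-1.0, -0.8, 0.7]
opening: 0.648
finger_force: 0.0
```

Run:
```python
from h import *
import pickle
c=look('wrist');s=get_state();print(s['eef_pos'],s['opening'],s['time'])
c['s']=s;pickle.dump(c,open('w4.pkl','wb'));save(c,'w4.png')
P=cloud(c);x,y,z=P[...,0],P[...,1],P[...,2]
n=(abs(x-.632)<.07)&(abs(y-.268)<.07)
for a,b in((.165,.18),(.12,.165),(.06,.115),(.045,.055)):
    q=P[n&(z>a)&(z<b)]
    if len(q)>5: print(a,b,len(q),cv2.minEnclosingCircle(q[:,:2].astype(np.float32)),np.median(q,0))
```

```text
[0.63259732 0.26736056 0.28029535] 0.6499714370146753 10.4
0.165 0.18 815 ((0.6321894526481628, 0.27118226885795593), 0.01700052246451378) [0.63428895 0.27088968 0.17303183]
0.12 0.165 885 ((0.630011260509491, 0.2716864347457886), 0.015119459480047226) [0.63782261 0.27063888 0.14656774]
0.06 0.115 3739 ((0.6309894323348999, 0.27147114276885986), 0.04224054142832756) [0.61579799 0.27798558 0.09940002]
0.045 0.055 157 ((0.6233659982681274, 0.2738845944404602), 0.0400426909327507) [0.59433526 0.27936067 0.05025479]
```

View pics/w4.png

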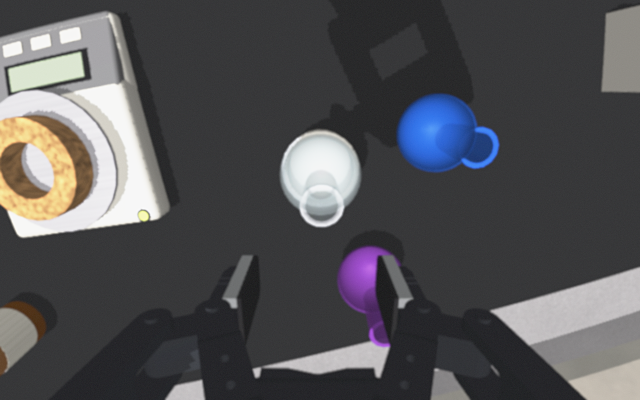

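The wrist view shows the clear flask in the dish, mouth at (322,205) between the fingers. Blue is at (440,132) and purple at (370,280). The neck axis is at (0.6315, 0.2713), so I centre on it and go down.

step_arm --commands '[{"gripper":-0.3,"x":2,"y":3,"z":10,"spin":0},{"gripper":-0.3,"x":0,"y":0,"z":20,"spin":0},{"gripper":-0.3,"x":0,"y":0,"z":25,"spin":0},{"gripper":-0.3,"x":0,"y":0,"z":25,"spin":0},{"gripper":-0.3,"x":0,"y":0,"z":20,"spin":0},{"gripper":-0.3,"x":0,"y":0,"z":18,"spin":0},{"gripper":-0.3,"x":0,"y":0,"z":12,"spin":0},{"gripper":-0.3,"x":0,"y":0,"z":4,"spin":0},{"gripper":-0.3,"x":0,"y":0,"z":0,"spin":0},{"gripper":-0.3,"x":0,"y":0,"z":0,"spin":0}]' --force 20

```text
time: 11.4
eef_pos: [0.6323, 0.271, 0.1476]
tcp_rot: [0.145, 0.989, 0.0, 0.001]
contact_force: [0.3, -0.1, 0.5]
opening: 0.654
finger_force: 0.0
```

step_arm --commands '[{"gripper":-0.1,"x":0,"y":0,"z":0,"spin":0},{"gripper":0.1,"x":0,"y":0,"z":0,"spin":0},{"gripper":0.2,"x":0,"y":0,"z":0,"spin":0},{"gripper":0.25,"x":0,"y":0,"z":0,"spin":0},{"gripper":0.3,"x":0,"y":0,"z":0,"spin":0},{"gripper":0.35,"x":0,"y":0,"z":0,"spin":0},{"gripper":0.5,"x":0,"y":0,"z":0,"spin":0},{"gripper":1,"x":0,"y":0,"z":0,"spin":0},{"gripper":1,"x":0,"y":0,"z":0,"spin":0},{"gripper":1,"x":0,"y":0,"z":0,"spin":0}]'

```text
time: 12.4
eef_pos: [0.6319, 0.2708, 0.147]
tcp_rot: [0.145, 0.989, 0.0, 0.001]
contact_force: [-0.5, -0.4, 3.7]
opening: 0.362
finger_force: 19.4
```

step_arm --commands '[{"gripper":1,"x":0,"y":0,"z":-2,"spin":0},{"gripper":1,"x":0,"y":0,"z":-5,"spin":0},{"gripper":1,"x":0,"y":0,"z":-10,"spin":0},{"gripper":1,"x":0,"y":0,"z":-18,"spin":0},{"gripper":1,"x":0,"y":0,"z":-22,"spin":0},{"gripper":1,"x":0,"y":0,"z":-22,"spin":0},{"gripper":1,"x":0,"y":0,"z":-18,"spin":0},{"gripper":1,"x":0,"y":0,"z":-12,"spin":0},{"gripper":1,"x":0,"y":0,"z":-8,"spin":0},{"gripper":1,"x":0,"y":0,"z":-3,"spin":0}]'

```text
time: 13.4
eef_pos: [0.6317, 0.2708, 0.2673]
tcp_rot: [0.145, 0.989, 0.0, 0.0]
contact_force: [0.2, 0.2, -0.7]
opening: 0.364
finger_force: 20.4
```

Run:
```python
from h import *
c=look('side');s=get_state();print(s['eef_pos'],s['opening'],s['finger_force'],delta([.5348,-.0150,s['eef_pos'][2]],s))
save(c,'s3.png',(180,180,400,380),3)
P=cloud(c);d=P-s['eef_pos']
m=(np.hypot(d[...,0],d[...,1])<.06)&(d[...,2]<-.033)&(d[...,2]>-.125);q=P[m]
print(len(q))
if len(q)>30:
    from scipy.optimize import least_squares
    f=lambda p:np.linalg.norm(q-p,axis=1)-.0425
    print((least_squares(f,s['eef_pos']-[0,0,.075],loss='soft_l1',f_scale=.002).x-s['eef_pos']).round(4))
```

```text
[0.63161285 0.27075327 0.26691679] 0.3647779534999923 20.413808226585388 [ 1.050e+01 -3.015e+02 -1.000e-01]
927
[ 0.0042 -0.0006 -0.0742]
```

View pics/s3.png

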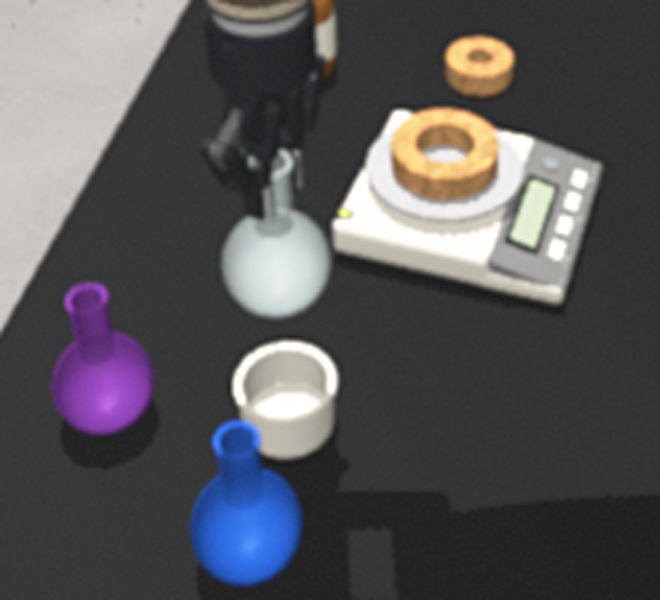

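The flask hangs upright from the fingers, clear of the dish, with the bulb at crop pixel (275,260). Now I carry it over the ring.

step_arm --commands '[{"gripper":1,"x":0,"y":-4,"z":0,"spin":0},{"gripper":1,"x":0,"y":-10,"z":0,"spin":0},{"gripper":1,"x":1,"y":-16,"z":0,"spin":0},{"gripper":1,"x":1,"y":-21,"z":0,"spin":0},{"gripper":1,"x":1,"y":-24,"z":0,"spin":0},{"gripper":1,"x":1,"y":-25,"z":0,"spin":0},{"gripper":1,"x":1,"y":-25,"z":0,"spin":0},{"gripper":1,"x":1,"y":-25,"z":0,"spin":0},{"gripper":1,"x":1,"y":-25,"z":0,"spin":0},{"gripper":1,"x":1,"y":-25,"z":0,"spin":0}]'

```text
time: 14.45
eef_pos: [0.565, 0.0796, 0.2658]
tcp_rot: [0.146, 0.989, -0.0, -0.0]
contact_force: [0.7, -0.2, -1.9]
opening: 0.362
finger_force: 20.4
```

step_arm --commands '[{"gripper":1,"x":1,"y":-25,"z":0,"spin":0},{"gripper":1,"x":1,"y":-24,"z":0,"spin":0},{"gripper":1,"x":1,"y":-21,"z":0,"spin":0},{"gripper":1,"x":1,"y":-16,"z":0,"spin":0},{"gripper":1,"x":0,"y":-10,"z":0,"spin":0},{"gripper":1,"x":0,"y":-5,"z":0,"spin":0},{"gripper":1,"x":0,"y":-1,"z":0,"spin":0},{"gripper":1,"x":0,"y":0,"z":0,"spin":0},{"gripper":1,"x":0,"y":0,"z":0,"spin":0},{"gripper":1,"x":0,"y":0,"z":0,"spin":0}]'

```text
time: 15.45
eef_pos: [0.5333, -0.0145, 0.2663]
tcp_rot: [0.145, 0.989, 0.0, -0.0]
contact_force: [-0.2, 0.0, -1.6]
opening: 0.361
finger_force: 20.4
```

Run:
```python
from h import *
from scipy.optimize import least_squares
for n in('side','top'):
    c=look(n);s=get_state();print(s['eef_pos'],s['finger_force'],delta([.533,-.0150,.2],s))
    P=cloud(c);d=P-s['eef_pos']
    m=(np.hypot(d[...,0],d[...,1])<.06)&(d[...,2]<-.04)&(d[...,2]>-.125);q=P[m]
    f=lambda p:np.linalg.norm(q-p,axis=1)-.0425
    if len(q)>30: print(n,len(q),'bulb',least_squares(f,s['eef_pos']-[0,0,.075],loss='soft_l1',f_scale=.002).x)
    q=P[(np.hypot(P[...,0]-.535,P[...,1]+.015)<.07)&(P[...,2]>.09)&(P[...,2]<.102)]
    if len(q)>30: print(n,'ring',len(q),cv2.minEnclosingCircle(q[:,:2].astype(np.float32)))
```

```text
[ 0.53329952 -0.01454402  0.26626116] 20.41890799999237 [ 0.1 -0.5 66.3]
side 539 bulb [ 0.53786404 -0.0153836   0.19174649]
side ring 551 ((0.5393978357315063, -0.015215360559523106), 0.057637594640254974)
[ 0.53328004 -0.01459587  0.26626966] 20.419108271598816 [ 0.1 -0.5 66.3]
top ring 68 ((0.5348915457725525, -0.015305453911423683), 0.05397232621908188)
```

The bulb and ring agree within about 1.5 mm. I lower most of the way, then creep.

step_arm --commands '[{"gripper":1,"x":0,"y":0,"z":4,"spin":0},{"gripper":1,"x":0,"y":0,"z":9,"spin":0},{"gripper":1,"x":0,"y":0,"z":12,"spin":0},{"gripper":1,"x":0,"y":0,"z":12,"spin":0},{"gripper":1,"x":0,"y":0,"z":9,"spin":0},{"gripper":1,"x":0,"y":0,"z":6,"spin":0},{"gripper":1,"x":0,"y":0,"z":4,"spin":0},{"gripper":1,"x":0,"y":0,"z":2,"spin":0},{"gripper":1,"x":0,"y":0,"z":2,"spin":0},{"gripper":1,"x":0,"y":0,"z":0,"spin":0}]'

```text
time: 16.55
eef_pos: [0.5333, -0.0151, 0.2065]
tcp_rot: [0.145, 0.989, -0.0, 0.0]
contact_force: [0.3, -0.0, -1.1]
opening: 0.364
finger_force: 20.4
```

step_arm --commands '[{"gripper":1,"x":0,"y":0,"z":0.5,"spin":0},{"gripper":1,"x":0,"y":0,"z":0.5,"spin":0},{"gripper":1,"x":0,"y":0,"z":0.5,"spin":0},{"gripper":1,"x":0,"y":0,"z":0.5,"spin":0},{"gripper":1,"x":0,"y":0,"z":0.5,"spin":0},{"gripper":1,"x":0,"y":0,"z":0.5,"spin":0},{"gripper":1,"x":0,"y":0,"z":0,"spin":0},{"gripper":1,"x":0,"y":0,"z":0,"spin":0},{"gripper":1,"x":0,"y":0,"z":0,"spin":0},{"gripper":1,"x":0,"y":0,"z":0,"spin":0}]'

```text
time: 17.55
eef_pos: [0.5333, -0.015, 0.2035]
tcp_rot: [0.145, 0.989, -0.0, 0.0]
contact_force: [0.4, 0.8, -0.2]
opening: 0.364
finger_force: 20.3
```

step_arm --commands '[{"gripper":1,"x":0,"y":0,"z":0.5,"spin":0},{"gripper":1,"x":0,"y":0,"z":0.5,"spin":0},{"gripper":1,"x":0,"y":0,"z":0.5,"spin":0},{"gripper":1,"x":0,"y":0,"z":0.5,"spin":0},{"gripper":1,"x":0,"y":0,"z":0,"spin":0},{"gripper":1,"x":0,"y":0,"z":0,"spin":0},{"gripper":1,"x":0,"y":0,"z":0,"spin":0},{"gripper":1,"x":0,"y":0,"z":0,"spin":0},{"gripper":1,"x":0,"y":0,"z":0,"spin":0},{"gripper":1,"x":0,"y":0,"z":0,"spin":0}]'

```text
time: 18.55
eef_pos: [0.5342, -0.0153, 0.2027]
tcp_rot: [0.145, 0.989, -0.0, 0.002]
contact_force: [0.9, -0.0, 5.3]
opening: 0.364
finger_force: 19.5
```

step_arm --commands '[{"gripper":1,"x":0,"y":0,"z":0.5,"spin":0},{"gripper":1,"x":0,"y":0,"z":0.5,"spin":0},{"gripper":1,"x":0,"y":0,"z":0,"spin":0},{"gripper":1,"x":0,"y":0,"z":0,"spin":0},{"gripper":1,"x":0,"y":0,"z":0,"spin":0},{"gripper":1,"x":0,"y":0,"z":0,"spin":0},{"gripper":1,"x":0,"y":0,"z":0,"spin":0},{"gripper":1,"x":0,"y":0,"z":0,"spin":0},{"gripper":1,"x":0,"y":0,"z":0,"spin":0},{"gripper":1,"x":0,"y":0,"z":0,"spin":0}]'

```text
time: 19.55
eef_pos: [0.5348, -0.0154, 0.2025]
tcp_rot: [0.145, 0.989, -0.0, 0.003]
contact_force: [1.3, -1.2, 7.4]
opening: 0.363
finger_force: 19.3
```

Contact came at z ≈ 0.203, with 7 N. I ease off 1.5 mm, then open slowly.

step_arm --commands '[{"gripper":1,"x":0,"y":0,"z":-0.5,"spin":0},{"gripper":1,"x":0,"y":0,"z":-0.5,"spin":0},{"gripper":1,"x":-1,"y":0,"z":-0.5,"spin":0},{"gripper":1,"x":0,"y":0,"z":0,"spin":0},{"gripper":1,"x":0,"y":0,"z":0,"spin":0},{"gripper":1,"x":0,"y":0,"z":0,"spin":0},{"gripper":1,"x":0,"y":0,"z":0,"spin":0},{"gripper":1,"x":0,"y":0,"z":0,"spin":0},{"gripper":1,"x":0,"y":0,"z":0,"spin":0},{"gripper":1,"x":0,"y":0,"z":0,"spin":0}]'

```text
time: 20.55
eef_pos: [0.5348, -0.0155, 0.2026]
tcp_rot: [0.145, 0.989, -0.0, 0.001]
contact_force: [0.9, -0.3, 5.1]
opening: 0.363
finger_force: 19.4
```

Run:
```python
from h import *
c=look('side');save(c,'s4.png',(230,140,430,300),4);s=get_state();print(s['eef_pos'],s['contact_force'],s['wrist_torque'])
```

```text
[ 0.53476797 -0.01547358  0.20258239] [ 1.21780935 -0.23003153  6.44578121] [-0.07461196 -0.19557507  0.02770954]
```

View pics/s4.png

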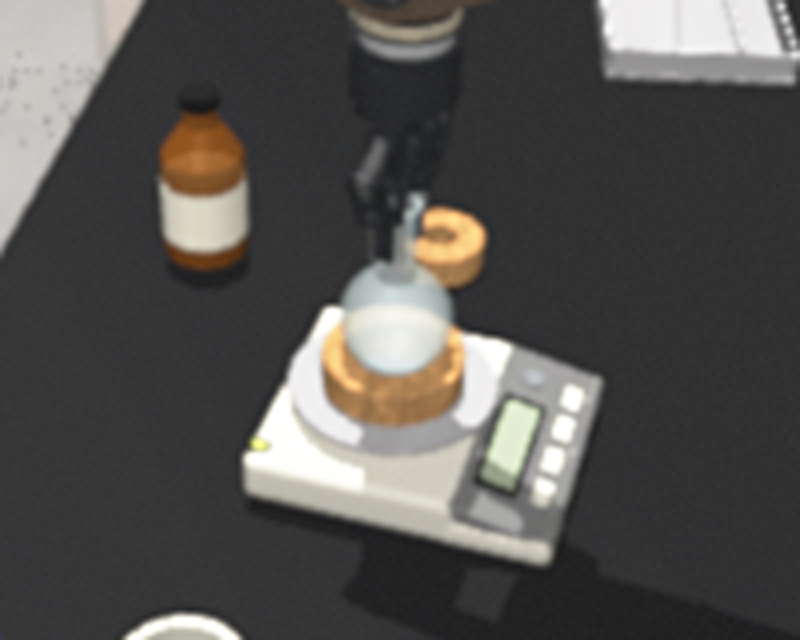

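The side view shows the flask upright and seated in the ring, with bulb at (397,318) and ring at (393,370). Pressing is light, so I release and back straight up.

step_arm --commands '[{"gripper":0.25,"x":0,"y":0,"z":0,"spin":0},{"gripper":0.2,"x":0,"y":0,"z":0,"spin":0},{"gripper":0.1,"x":0,"y":0,"z":0,"spin":0},{"gripper":0,"x":0,"y":0,"z":0,"spin":0},{"gripper":-0.15,"x":0,"y":0,"z":0,"spin":0},{"gripper":-0.3,"x":0,"y":0,"z":0,"spin":0},{"gripper":-0.3,"x":0,"y":0,"z":0,"spin":0},{"gripper":-0.3,"x":0,"y":0,"z":0,"spin":0},{"gripper":-0.3,"x":0,"y":0,"z":0,"spin":0},{"gripper":-0.3,"x":0,"y":0,"z":0,"spin":0}]'

```text
time: 21.6
eef_pos: [0.5342, -0.0153, 0.2019]
tcp_rot: [0.145, 0.989, -0.0, 0.0]
contact_force: [0.1, -0.7, 0.3]
opening: 0.652
finger_force: 0.0
```

step_arm --commands '[{"gripper":-0.3,"x":0,"y":0,"z":-3,"spin":0},{"gripper":-0.3,"x":0,"y":0,"z":-8,"spin":0},{"gripper":-0.3,"x":0,"y":0,"z":-12,"spin":0},{"gripper":-0.3,"x":0,"y":0,"z":-15,"spin":0},{"gripper":-0.3,"x":0,"y":0,"z":-20,"spin":0},{"gripper":-0.3,"x":0,"y":0,"z":-20,"spin":0},{"gripper":-0.3,"x":0,"y":0,"z":-20,"spin":0},{"gripper":-0.3,"x":0,"y":0,"z":-12,"spin":0},{"gripper":-0.3,"x":0,"y":0,"z":-5,"spin":0},{"gripper":-0.3,"x":0,"y":0,"z":0,"spin":0}]'

```text
time: 22.6
eef_pos: [0.5344, -0.0153, 0.3178]
tcp_rot: [0.145, 0.989, -0.0, 0.001]
contact_force: [0.2, -0.6, -0.9]
opening: 0.648
finger_force: 0.0
```

Run:
```python
from h import *
c=look('wrist');s=get_state();print(s['eef_pos'],s['opening'])
P=cloud(c);x,y,z=P[...,0],P[...,1],P[...,2];n=np.hypot(x-.535,y+.015)<.1
for l,a,b in(('mouth',.222,.236),('neck',.185,.222),('bulb',.12,.168),('ring',.09,.101),('pan',.062,.071)):
    q=P[n&(z>a)&(z<b)]
    if len(q)>5: print(l,len(q),cv2.minEnclosingCircle(q[:,:2].astype(np.float32)),np.median(q[:,2]))
c=look('side');save(c,'s5.png',(190,140,430,320),3.3)
```

```text
[ 0.53399213 -0.01525772  0.31665368] 0.6479660943157639
mouth 903 ((0.5388138294219971, -0.015659378841519356), 0.016963306814432144) 0.22829055173345653
neck 1132 ((0.5361331105232239, -0.014907661825418472), 0.01541061419993639) 0.206060334660366
bulb 4228 ((0.5339838266372681, -0.01472983043640852), 0.04214123636484146) 0.1548519260661359
ring 2107 ((0.534281849861145, -0.014843521639704704), 0.05511996150016785) 0.09618589128126531
pan 5731 ((0.5345895886421204, -0.015529531054198742), 0.08001309633255005) 0.06633057333334219
```

View pics/s5.png

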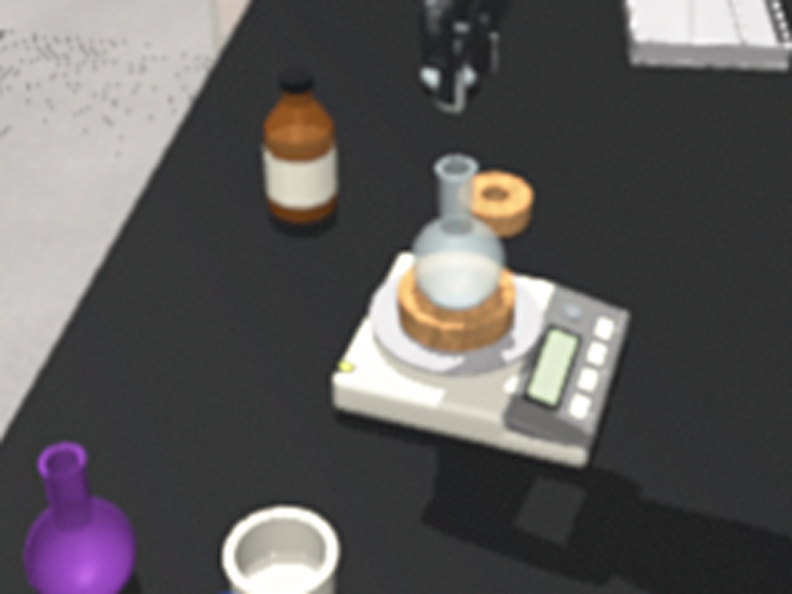

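The flask stands free, seated in the ring and centred within 1 mm, with about 2–3° of lean. The ring is flat in the middle of the pan and nothing else has moved. Handing in.

```bash
python3 -c "
from plant import *
print(sign_off())"
```

```text
the job is handed in; nothing more can be done
None
```

I laid the larger cork ring flat in the middle of the balance pan and stood the clear flask in it, released and free of the gripper. It leans about 2–3°, touched down with about 7 N, and the job was handed in at about 23 s (no verdict shown).

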